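Open the coffee jar in the one-handed jar holder

ROBOT

A 6-joint arm with a two-finger parallel gripper is mounted at the origin on the work surface. World frame = base frame: x ahead of the robot, y to its left, z up, the work surface at z = 0. Lengths are in m, angles in rad, forces in N, time in s.
With the tool pointing down it reaches from about 0.375 to 0.975 m from the base axis. Payload 3.8 kg.
Tool frame: the origin (TCP) lies midway between the tips of the shut fingers; the grasp point (between the pads) lies 19 mm behind it; z points along the fingers, y is the direction in which the jaws open and shut (so a half turn about z gives the same grasp; the last joint's range is limited). The gripper opens to 88 mm and grips with 3 to 60 N. Pads are 18 mm wide; open, the fingers measure 123 mm over their backs; the gripper's body (75 mm by 187 mm) begins 45 mm behind the grasp point.
Start: joints at [-1.321, 0.264, 1.604, -0, 1.274, -0.037], TCP at [0.191, -0.647, 0.239] pointing down, gripper open.
Joint ranges: [-2.63, 2.63], [-0.94, 2.18], [0.31, 2.57], [-1.31, 4.45], [0, 2.66], [-2.55, 2.55]. Speed limits (rad/s): [2.57, 2.57, 3.14, 3.14, 3.14, 3.14].

INTERFACE

Orientations are given as a unit quaternion [w, x, y, z].
In Python, from workcell import observe, optics, arm gives the robot as it stands. The module is installed in compiled form; this text tells all that it offers.
- The arm moves only by the shell command python3 -m handwheel 'ROWS' [FORCE]. ROWS is a JSON object of lists of equal length, an entry for each row: "translation": the shift along the tool's x, y, z in m, a list of three; "turn": the turn, a rotation vector about the tool's x, y, z in degrees, a list of three; "hand": the opening, from 0 (shut) to 1 (fully open). In form: {"translation": [[x, y, z], ...], "turn": [[wx, wy, wz], ...], "hand": [hand, ...]}. A call has 1 to 10 rows; each row shifts and turns the commanded pose from where the row before left it, along the tool's axes as they then stand; what a row does not reach is not made up. A row lasts 1/10 s, in which the tool goes at most 50 mm and 8.59 degrees, less where a joint would pass 70% of its speed; a pose out of reach is approached as far as the arm can. A call is refused whole if a number of a shift passes 0.05 or a number of a turn 8.59, either way. A call with a gripper value outside its range is refused whole. The fingers move at their own pace and stop on an object; FORCE is the grip in N (left out, the last holds). Time passes only in rows, so rows that do not move let the fingers close. It gives the time, the measured TCP pose, the force and the opening at its end, in the units of the state.
- observe(): the state, without advancing time (a new reading comes with each control period).
- optics.snapshot(name): name is "scene" or "top"; returns (picture, depth): 400x640x3 uint8, red, green, blue; 400x640 float32, m along the optical axis (not along the pixel's ray), 0 where there is no reading.
- optics.camera_params(name): a dict with "fx", "fy", "cx", "cy" (pixels), "xyz" and "orientation" of the camera in the world. Camera axes: x right, y down, z forward; pixel columns grow to the right and rows downward; lengths in m; the calibration is good to about 2 mm. A picture is of the moment at which its call begins. camera_params takes no time and is no camera call.
- arm.finish_job(): hands the job in, once; it reports no verdict.
The state is a dict: "time": time; "qpos": joint angles; "dq": joint speeds; "joint_efforts": joint torques, N m; "eef_pos": TCP position; "orientation": TCP orientation; "wrist_force": force on the tool from outside, world axes, zero at the start; "ft_torque": the same for the moment, N m; "finger_gap": finger opening in m.
Only numpy, scipy, OpenCV 4.12 (cv2) and the standard library are available. Lean on these libraries where they do the work, as an engineer would, in place of code of your own. Each camera call takes 0.05 s, during which the arm holds its last target. There are 200 camera calls.

TASK

Clamp the coffee jar by turning the jar holder's knob clockwise to its end stop, then unscrew the jar's tight wooden cap anticlockwise until its threads come free. Lift the cap straight up and finish still holding it in the gripper, level and motionless over the jar with about 2 to 3 cm of air between them; do not put it down. The jar must stay clamped in its place without turning or rising, and the mug, canister and bowl are to be left where they are.

Things in the scene. Friction and masses are not known exactly. Their poses are not given: they have to be found in the camera images.
- holder: Jar holder fixed to the counter: steel plate 120 x 235 mm, 12 mm thick. Origin: underside of the plate below the jar's place, z up. At +y a V-block (57 mm high) backs the jar; at -y a red tower (70 x 70 mm, 50 mm high, centre at y = -125 mm) carries the knob; between, a jaw with a sprung rubber pad (50 mm high)
- pad_face (a point): Middle of the rubber pad's face, 33 mm above the counter, 6 mm from the jar when open. The knob pushes it along the holder's +y, 9.5 mm in all, and finally squeezes the jar with about 15 N. Unclamped, the jar would turn along with its cap
- knob (a joint): Angle of the clamp knob in rad: 0 fully open, 1.5 at its end stop (fully clamped). Grows as the knob is turned clockwise seen from above. Starts between 0 and 0.35. About 0.2 to 0.3 N m turn it and it stays where it is left.
- knob_grip (a point): Point on the vertical axis of the black knob, 87 mm above the counter, in the upper half of its bar grip. The point's x axis runs along the bar and turns with it. The bar is 42 mm long, 14 mm wide and spans 62 to 94 mm height; below it a disc of 44 mm diameter, top at 64 mm.
- jar: White ceramic jar, 62 mm diameter, 450 g, loose in the holder on its 12 mm plate, z up. Origin: centre of its underside. Shoulder at 80 mm; above it a narrower threaded neck to 98 mm and an orange sprung seal disc (41 mm wide), its top at 100 mm under the closed cap, 103 mm when free. A red mark on the side at +x
- jar_mark (a point): The red mark on the jar's side, 31 mm from the axis along the jar's +x and 74 mm above its underside.
- cap: Dark wooden screw cap, 64 mm diameter, 24 mm high, 60 g, upright on the jar. Origin: centre of its lower rim, z up; a white line on its top points along its +x. Closed, the rim is 81 mm above the jar's underside and the line is over the jar's red mark within 0.15 rad. Tight: about 0.3 to 0.8 N m turn it, so grip it firmly (50 N or more)
- cap_line (a point): Outer end of the cap's white line, 29 mm from its axis, on its top. Thread: turned anticlockwise seen from above, the cap rises 2.2 mm per rad; it is free to lift once the line is 0.8 rad past the jar's red mark, and turns on freely to a stop at 1.3 to 1.4 rad; 1.05 rad past the mark is a good aim
- mug: Bystander: blue mug, 76 mm wide, 85 mm high, origin at the centre of its underside.
- canister: Bystander: white canister with a light lid, 84 mm wide, 110 mm high, origin at the centre of its underside.
- bowl: Bystander: terracotta bowl, 100 mm wide, 45 mm high, origin at the centre of its underside.
Things that resemble listed ones, but are neither listed nor needed, are in the scene too. Leave any green look-alike of the jar alone. There is more than one size of the cap; the job needs the largest.

How it is judged:
On the way, in this order (a step that is already met when the one before it is completed fails the run):
1. the knob is at its end stop, clamping the jar, with the cap still screwed on (value of joint knob above 1.4 rad and angle between the x axis of cap and the x axis of jar, either way round below 0.4 rad and z of cap in the frame of jar below 0.086 m), for 0.2 s.
2. the cap is unscrewed to where its threads disengage, still sitting on the clamped jar (value of joint knob above 1.35 rad and angle between the x axis of cap and the x axis of jar, either way round above 0.72 rad and z of cap in the frame of jar below 0.089 m and horizontal distance between cap and jar below 0.006 m), for 0.1 s.
At the end, for the whole second after the job is handed in: Gripper holds the cap still and level (0.2 rad), its lower rim 108 to 155 mm above the jar's underside, within 20 mm of the jar's axis, touching only fingers; knob above 1.35 rad; jar mark within 12 mm of its start, jar upright; bystanders within 30 mm of their starts (z of cap in the frame of jar between 0.108 and 0.155 m and horizontal distance between cap and jar below 0.02 m and angle between cap's own z axis and vertical below 0.2 rad and linear speed of cap below 0.02 m/s and contact force between the fingers and cap above 1 N and contact force between cap and jar below 0.05 N and value of joint knob above 1.35 rad and distance of jar_mark from where it was at the start of the episode below 0.012 m and angle between jar's own z axis and vertical below 0.1 rad and distance of each of mug, canister, bowl from where it was at the start of the episode below 0.03 m); the arm keeps its last pose, push and grip.
It fails at once if the jar turns, shifts or rises in its holder (its mark moves more than 15 mm) (distance of jar_mark from where it was at the start of the episode above 0.015 m).
It fails at once if the mug, canister or bowl is pushed away or tipped (distance of any of mug, canister, bowl from where it was at the start of the episode above 0.04 m or angle between any of mug, canister, bowl's own z axis and vertical above 0.5 rad).
It also fails if it takes over 48 s, if anything falls off the work surface, if the arm or the gripper's body presses on something with over 40 N, if the wrist force passes 120 N, or if a joint passes its speed limit or range.

## Working session

There is one attempt and no reset: what is moved stays moved. The work goes in short steps, Python scripts to look and compute and a shell command to move; the robot and the scene stay as the last step left them, time stands still between calls to the robot, and variables do not carry over. Pictures are saved under pics/ and viewed, about 8 in all and at most 12, crops included, and the job is handed in when it is done.

```bash
mkdir -p pics; cat > h.py <<'E'
import numpy as np,cv2
from scipy.spatial.transform import Rotation as R
from workcell import observe, optics, arm
def snap(n):
    p,d=optics.snapshot(n); c=optics.camera_params(n); np.savez('%s.npz'%n,p=p,d=d); return p,d,c
def Rq(q): return R.from_quat([q[1],q[2],q[3],q[0]])
def world(c,u,v,d):
    u,v,d=map(np.asarray,(u,v,d))
    P=np.stack([(u-c['cx'])/c['fx']*d,(v-c['cy'])/c['fy']*d,d],-1)
    return Rq(c['orientation']).apply(P.reshape(-1,3))+np.array(c['xyz'])
def cloud(c,d):
    v,u=np.indices(d.shape); return world(c,u,v,d).reshape(*d.shape,3)
E
python3 - <<'E'
from h import *
a=[]
for n in('scene','top'):
    p,d,c=snap(n); cv2.imwrite('pics/%s0.png'%n,p[:,:,::-1]); print(c)
print(observe())
E
```

```text
{'fx': 450.39076846533624, 'fy': 450.39076846533624, 'cx': 316.3340502864238, 'cy': 208.90484023207532, 'xyz': array([1.33142006, 0.06875589, 0.95961619]), 'orientation': array([-0.25007583,  0.61713932,  0.69404784, -0.27367633])}
{'fx': 392.4457896733756, 'fy': 392.4457896733756, 'cx': 319.31391764680194, 'cy': 200.28462255250824, 'xyz': array([0.45225333, 0.01304519, 0.98576019]), 'orientation': array([-0.01308969,  0.70902073, -0.70437529,  0.03120436])}
{'time': 0.1, 'qpos': array([-1.32088470e+00,  2.64678456e-01,  1.60522549e+00, -4.47162940e-06,
        1.27373155e+00, -3.68773860e-02]), 'dq': array([ 6.78641245e-04, -3.28209803e-04, -2.72588310e-03,  2.84116095e-03,
        1.05170976e-03, -8.66702858e-05]), 'joint_efforts': array([ 1.15068701e-04, -5.03618610e+01, -3.58070004e+01,  7.30099878e-02,
        2.32711353e-02, -4.73516889e-05]), 'eef_pos': array([ 0.1907908 , -0.64679882,  0.23751855]), 'orientation': array([-1.01540456e-03,  9.89736002e-01,  1.42904173e-01, -1.10718281e-04]), 'wrist_force': array([ 0.67999547,  0.75336067, -0.36556514]), 'ft_torque': array([0.0276355 , 0.02419597, 0.02837452]), 'finger_gap': 0.08815109669818864}
```

View pics/scene0.png

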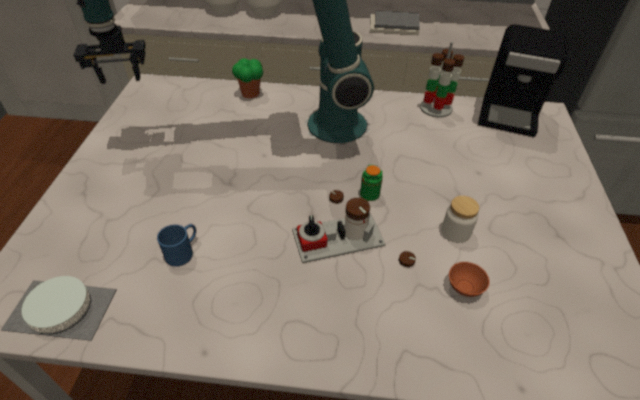

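View pics/top0.png

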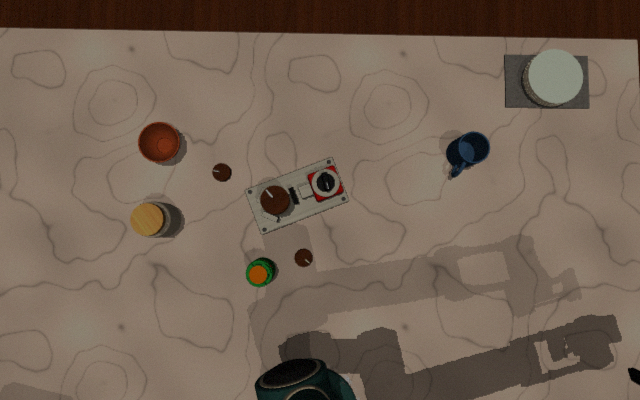

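The cap on the white jar in the holder is at top (275,200) and scene (357,212). The knob is at top (325,183) and scene (311,228). Look-alikes are the two small loose caps at top (222,172) and (304,257), and the green jar with an orange top at (260,272). I choose the large cap in the holder and check it in a close crop.

```bash
python3 - <<'E'
from h import *
out=[]
for n,box in(('top',(235,150,120,90)),('scene',(285,180,110,82))):
    z=np.load(n+'.npz');p,d=z['p'],z['d'];c=optics.camera_params(n);W=cloud(c,d)
    x,y,w,h=box
    out.append(cv2.resize(p[y:y+h,x:x+w,::-1],(480,360),interpolation=cv2.INTER_CUBIC))
    pts=W.reshape(-1,3); rgb=p.reshape(-1,3).astype(int)
    v,u=np.indices(d.shape);u=u.ravel();v=v.ravel()
    inb=(u>x)&(u<x+w)&(v>y)&(v<y+h)&(d.ravel()>0)
    near=(pts[:,0]>.4)&(pts[:,0]<.6)&(pts[:,1]>-.06)&(pts[:,1]<.2)
    m=inb&near
    print(n,'z hist',np.histogram(pts[m,2],bins=np.arange(-.01,.14,.01)))
    t=m&(pts[:,2]>.107)&(pts[:,2]<.13)
    q=pts[t]; (cx,cy),r=cv2.minEnclosingCircle(q[:,:2].astype(np.float32))
    print(n,'cap top',q.mean(0),np.median(q[:,2]),(cx,cy),r,t.sum())
    k=m&(pts[:,2]>.083)&(pts[:,2]<.1)&(np.hypot(pts[:,0]-cx,pts[:,1]-cy)>.06)
    if k.sum()>3:
        q=pts[k];rc=cv2.minAreaRect(q[:,:2].astype(np.float32));print(n,'bar',q.mean(0),np.median(q[:,2]),rc,k.sum())
    red=m&(rgb[:,0]>110)&(rgb[:,1]<60)&(rgb[:,2]<60)&(pts[:,2]>.03)&(pts[:,2]<.07)
    if red.sum()>3: q=pts[red];rc=cv2.minAreaRect(q[:,:2].astype(np.float32));print('red',q.mean(0),rc,red.sum())
    wh=t&(rgb.min(1)>110)
    print('white',pts[wh], np.c_[u,v][wh])
cv2.imwrite('pics/c1.png',cv2.vconcat(out))
E
cd pics; python3 -c "
import cv2;a=cv2.imread('c1.png');cv2.imwrite('c1.png',cv2.hconcat([a[:360],a[360:]])[:, :] if 0 else cv2.resize(cv2.hconcat([a[:360],a[360:]]),(800,300)))"
```

```text
top z hist (array([1859, 1857, 1945,   19,   25,  350,  561,  159,    8,    7,  112,
         13,  637,   13,    0]), array([-0.01,  0.  ,  0.01,  0.02,  0.03,  0.04,  0.05,  0.06,  0.07,
        0.08,  0.09,  0.1 ,  0.11,  0.12,  0.13,  0.14]))
top cap top [0.507365   0.09022376 0.11682704] 0.1168764805819692 (0.507569432258606, 0.09029344469308853) 0.03221262991428375 654
top bar [ 0.55275609 -0.02445012  0.09321778] 0.09320282476241726 ((0.5530339479446411, -0.024620238691568375), (0.04159228503704071, 0.013476780615746975), 14.023523330688477) 112
red [ 0.55629828 -0.01805126  0.05001955] ((0.5538751482963562, -0.025006502866744995), (0.06177857145667076, 0.06221720576286316), 21.65673065185547) 54
white [[0.52892661 0.10934186 0.11544144]
 [0.52638834 0.10668223 0.11929683]
 [0.52431628 0.10460987 0.11777747]
 [0.52202128 0.10447936 0.11872221]
 [0.52211081 0.10236884 0.11782504]
 [0.52007807 0.10258329 0.11544391]
 [0.52019778 0.10050408 0.11412929]
 [0.51764064 0.10003483 0.11850556]
 [0.51751099 0.09764139 0.12045059]
 [0.51533077 0.09765228 0.12003517]
 [0.51538616 0.0955032
[... 493 characters left out ...]
7) 0.034111589193344116 399
scene bar [ 0.55890506 -0.02311968  0.09188098] 0.09295494977018193 ((0.5570476651191711, -0.023226581513881683), (0.041383206844329834, 0.013833199627697468), 13.85155200958252) 80
red [ 0.58280287 -0.01606381  0.04880218] ((0.5818842053413391, -0.015191331505775452), (0.02493634819984436, 0.06619922071695328), 9.508650779724121) 67
white [[0.51890561 0.1003509  0.11772359]
 [0.52425617 0.10044274 0.11957426]
 [0.52282776 0.10304922 0.11841553]
 [0.52426727 0.10329519 0.11620491]
 [0.52658282 0.10573856 0.11895267]
 [0.52712063 0.10602694 0.11580439]
 [0.53091475 0.10838378 0.12011319]] [[361 208]
 [361 209]
 [362 209]
 [362 210]
 [363 210]
 [363 211]
 [364 211]]
```

View pics/c1.png

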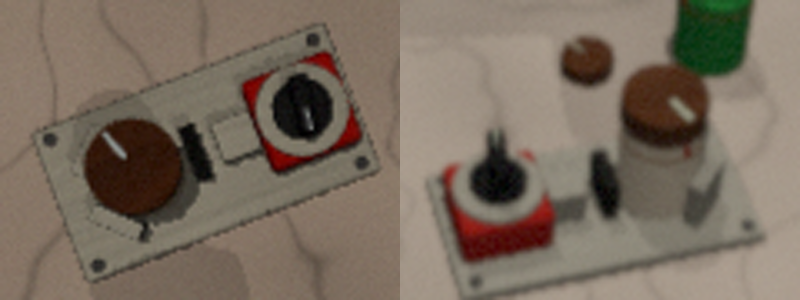

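The crop confirms the white jar with the large dark cap, its line roughly over the red mark, with the knob bar beside it. The cap is at (0.508, 0.0905) with its top at z 0.117, and the two views agree. The knob is at (0.554, -0.024) with its top at 0.093. They are 0.123 m apart, as expected. The bar yaw is 14° and the holder yaw 21.7°, so the knob starts near 0.13 rad and needs about 78° clockwise.

```bash
cat >> h.py <<'E'
def goto(x,y,z,jaw=None):
    o=observe(); Rt=Rq(o['orientation']); M=Rt.as_matrix()
    yaw=np.degrees(np.arctan2(M[1,1],M[0,1])); d=np.array([x,y,z])-o['eef_pos']
    print('t',round(o['time'],2),'pos',o['eef_pos'].round(4),'jaw',yaw.round(2),'tilt',M[:2,2].round(4),'gap',round(o['finger_gap'],4),'F',np.round(o['wrist_force'],1),'M',np.round(o['ft_torque'],2),'q',np.round(o['qpos'],2))
    print('tool shift',Rt.inv().apply(d).round(4), 'turn z',None if jaw is None else round(yaw-jaw,2))
E
python3 -m handwheel '{"translation":[[0.033,-0.031,0],[0.033,-0.031,0],[0.033,-0.031,0],[0.033,-0.031,0],[0.033,-0.031,0],[0.033,-0.031,0],[0.033,-0.031,0],[0.033,-0.031,0],[0.033,-0.031,0],[0.033,-0.031,0]],"turn":[[0,0,0],[0,0,0],[0,0,0],[0,0,0],[0,0,0],[0,0,0],[0,0,0],[0,0,0],[0,0,0],[0,0,0]],"hand":[0.6,0.6,0.6,0.6,0.6,0.6,0.6,0.6,0.6,0.6]}' 30
python3 -m handwheel '{"translation":[[0.033,-0.031,0],[0.033,-0.031,0],[0.033,-0.031,0],[0.033,-0.031,0],[0.033,-0.031,0],[0.03,-0.028,0],[0,0,0],[0,0,0],[0,0,0],[0,0,0]],"turn":[[0,0,0],[0,0,0],[0,0,0],[0,0,0],[0,0,0],[0,0,0],[0,0,-8.5],[0,0,-8.5],[0,0,-8.5],[0,0,-8.5]],"hand":[0.6,0.6,0.6,0.6,0.6,0.6,0.6,0.6,0.6,0.6]}'
python3 -m handwheel '{"translation":[[0,0,0],[0,0,0],[0,0,0],[0,0,0],[0,0,0],[0,0,0],[0,0,0],[0,0,0],[0,0,0],[0,0,0]],"turn":[[0,0,-8.5],[0,0,-8.5],[0,0,-8.5],[0,0,-8.5],[0,0,-8.5],[0,0,-8.5],[0,0,-8.5],[0,0,-8.5],[0,0,-8.5],[0,0,-8.5]],"hand":[0.6,0.6,0.6,0.6,0.6,0.6,0.6,0.6,0.6,0.6]}'
python3 -m handwheel '{"translation":[[0,0,0],[0,0,0],[0,0,0],[0,0,0],[0,0,0],[0,0,0],[0,0,0],[0,0,0]],"turn":[[0,0,-8.5],[0,0,-8.5],[0,0,-8.5],[0,0,-8.5],[0,0,-8.5],[0,0,-8.5],[0,0,-8.5],[0,0,0]],"hand":[0.6,0.6,0.6,0.6,0.6,0.6,0.6,0.6]}'
python3 -c "
from h import *;goto(.554,-.024,.07,104)"
```

```text
time: 1.1
eef_pos: [0.4201, -0.2549, 0.2384]
orientation: [-0.0, 0.99, 0.143, -0.0]
wrist_force: [1.2, -1.0, 0.5]
finger_gap: 0.0532
time: 2.1
eef_pos: [0.5547, -0.0257, 0.238]
orientation: [-0.0, 0.903, 0.429, -0.001]
wrist_force: [0.2, 0.3, 0.2]
finger_gap: 0.0528
time: 3.1
eef_pos: [0.5546, -0.026, 0.2381]
orientation: [-0.001, 0.376, 0.926, -0.0]
wrist_force: [-0.6, 0.7, -1.1]
finger_gap: 0.0532
time: 3.9
eef_pos: [0.5547, -0.026, 0.2382]
orientation: [-0.0, -0.13, 0.991, 0.0]
wrist_force: [0.6, 0.3, 0.2]
finger_gap: 0.0529
t 3.9 pos [ 0.5547 -0.026   0.2382] jaw 104.96 tilt [-0.001   0.0001] gap 0.0529 F [0.6 0.3 0.2] M [ 0.14 -0.08 -0.06] q [-0.09  0.04  1.86 -0.    1.24 -1.92]
tool shift [-0.      0.0021  0.1682] turn z 0.96
```

```bash
python3 -m handwheel '{"translation":[[0,0.002,0.03],[0,0,0.03],[0,0,0.03],[0,0,0.03],[0,0,0.025],[0,0,0.015],[0,0,0.008],[0,0,0],[0,0,0],[0,0,0]],"turn":[[0,0,1],[0,0,0],[0,0,0],[0,0,0],[0,0,0],[0,0,0],[0,0,0],[0,0,0],[0,0,0],[0,0,0]],"hand":[0.6,0.6,0.6,0.6,0.6,0.6,0.6,0.6,0,0]}' 35
python3 -m handwheel '{"translation":[[0,0,0],[0,0,0],[0,0,0],[0,0,0]],"turn":[[0,0,0],[0,0,0],[0,0,0],[0,0,0]],"hand":[0,0,0,0]}' 35
python3 -c "
from h import *;goto(.554,-.024,.07,26)"
```

```text
time: 4.9
eef_pos: [0.5559, -0.0243, 0.0723]
orientation: [0.001, -0.121, 0.993, -0.0]
wrist_force: [0.4, -0.3, -0.1]
finger_gap: 0.0389
time: 5.3
eef_pos: [0.5547, -0.0236, 0.0712]
orientation: [0.0, -0.121, 0.993, 0.0]
wrist_force: [-1.5, 3.0, 3.2]
finger_gap: 0.0137
t 5.3 pos [ 0.5547 -0.0236  0.0712] jaw 103.92 tilt [0.0004 0.0009] gap 0.0137 F [-1.5  3.   3.2] M [0.45 0.03 0.11] q [-0.09  0.2   2.01  0.    0.92 -1.9 ]
tool shift [ 0.0008 -0.0002  0.0012] turn z 77.92
```

```bash
python3 -m handwheel '{"translation":[[0,0,0],[0,0,0],[0,0,0],[0,0,0],[0,0,0],[0,0,0],[0,0,0],[0,0,0],[0,0,0],[0,0,0]],"turn":[[0,0,7],[0,0,7],[0,0,7],[0,0,7],[0,0,7],[0,0,7],[0,0,7],[0,0,7],[0,0,7],[0,0,7]],"hand":[0,0,0,0,0,0,0,0,0,0]}' 35
python3 -c "
from h import *;goto(.554,-.024,.07,26)"
```

```text
time: 6.3
eef_pos: [0.5546, -0.024, 0.0712]
orientation: [0.0, 0.472, 0.882, -0.0]
wrist_force: [-0.9, 1.4, 4.4]
finger_gap: 0.0141
t 6.3 pos [ 0.5546 -0.024   0.0712] jaw 33.68 tilt [-0.     -0.0001] gap 0.0141 F [-0.9  1.4  4.4] M [0.13 0.09 0.21] q [-0.09  0.2   2.01 -0.    0.93 -0.68]
tool shift [ 0.0003 -0.0004  0.0012] turn z 7.68
```

```bash
python3 -m handwheel '{"translation":[[0,0,0],[0,0,0],[0,0,0],[0,0,0]],"turn":[[0,0,3],[0,0,3],[0,0,3],[0,0,0]],"hand":[0,0,0,0]}' 35
python3 -c "
from h import *;goto(.554,-.024,.07,26)"
python3 -m handwheel '{"translation":[[0,0,0],[0,0,0],[0,0,0]],"turn":[[0,0,3],[0,0,0],[0,0,0]],"hand":[0,0,0]}' 35
python3 -c "
from h import *;goto(.554,-.024,.07,26)"
```

```text
time: 6.7
eef_pos: [0.5545, -0.0241, 0.0712]
orientation: [-0.0, 0.537, 0.843, -0.0]
wrist_force: [-1.7, 1.4, 5.4]
finger_gap: 0.0136
t 6.7 pos [ 0.5545 -0.0241  0.0712] jaw 24.98 tilt [-0.0002 -0.0002] gap 0.0136 F [-1.7  1.4  5.4] M [0.15 0.27 0.31] q [-0.09  0.2   2.01 -0.    0.93 -0.52]
tool shift [ 0.0003 -0.0004  0.0012] turn z -1.02
time: 7.0
eef_pos: [0.5546, -0.0242, 0.0712]
orientation: [0.0, 0.558, 0.83, -0.0]
wrist_force: [-2.3, 1.1, 5.8]
finger_gap: 0.0137
t 7.0 pos [ 0.5546 -0.0242  0.0712] jaw 22.14 tilt [ 0.     -0.0006] gap 0.0137 F [-2.3  1.1  5.8] M [0.12 0.27 0.68] q [-0.09  0.2   2.01 -0.    0.93 -0.47]
tool shift [ 0.0004 -0.0005  0.0012] turn z -3.86
```

```bash
python3 -m handwheel '{"translation":[[0,0,0],[0,0,0],[0,0,0],[0,0,-0.02],[0,0,-0.04],[0,0,-0.04],[-0.04,0,0],[-0.04,0,0],[-0.04,0,0],[0,0,0]],"turn":[[0,0,0],[0,0,0],[0,0,0],[0,0,0],[0,0,0],[0,0,0],[0,0,0],[0,0,0],[0,0,0],[0,0,0]],"hand":[1,1,1,1,1,1,1,1,1,1]}' 35
cat > m.py <<'E'
from h import *
import sys
out=[]
for n,box in(('top',(235,150,120,90)),('scene',(285,180,110,82))):
    p,d,c=snap(n);W=cloud(c,d);x,y,w,h=box
    out.append(cv2.resize(p[y:y+h,x:x+w,::-1],(400,300),interpolation=cv2.INTER_CUBIC))
    pts=W[y:y+h,x:x+w].reshape(-1,3);rgb=p[y:y+h,x:x+w].reshape(-1,3).astype(int)
    D=np.hypot(pts[:,0]-.508,pts[:,1]-.092)
    t=(D<.05)&(pts[:,2]>.107)&(pts[:,2]<.128);q=pts[t]
    print(n,'cap top',np.median(q[:,2]),cv2.minEnclosingCircle(q[:,:2].astype(np.float32)),t.sum())
    wh=t&(rgb.min(1)>110);L=pts[wh][:,:2]
    if len(L)>4:
        v=np.linalg.svd(L-L.mean(0))[2][0];v*=np.sign(v[0]);print(' line mean',L.mean(0),'dir deg',np.degrees(np.arctan2(v[1],v[0])))
    k=(np.hypot(pts[:,0]-.554,pts[:,1]+.024)<.035)&(pts[:,2]>.083)&(pts[:,2]<.1)
    if k.sum()>9: print(' bar',cv2.minAreaRect(pts[k][:,:2].astype(np.float32)),k.sum())
cv2.imwrite('pics/%s.png'%sys.argv[1],cv2.hconcat(out))
goto(.508,.092,.091,24)
E
python3 m.py c2
```

```text
time: 8.0
eef_pos: [0.6009, -0.1396, 0.1708]
orientation: [0.001, 0.561, 0.828, -0.0]
wrist_force: [0.1, -0.3, 0.3]
finger_gap: 0.0876
top cap top 0.11690476289444723 ((0.5062606930732727, 0.09343487024307251), 0.032403431832790375) 660
 line mean [0.52052468 0.10504962] dir deg 39.41873206641344
 bar ((0.5532575845718384, -0.024706251919269562), (0.014184791594743729, 0.041256971657276154), 26.242252349853516) 116
scene cap top 0.11668815654857345 ((0.508388340473175, 0.09585587680339813), 0.03396591544151306) 403
 line mean [0.51288241 0.09268696] dir deg 52.88635925990833
 bar ((0.5557171702384949, -0.024598024785518646), (0.01741165481507778, 0.040118977427482605), 27.17801856994629) 100
t 8.1 pos [ 0.5991 -0.1361  0.1701] jaw 21.82 tilt [-0.001   0.0007] gap 0.0882 F [-0.2  0.4 -0.6] M [ 0.01 -0.1   0.02] q [-0.26  0.2   1.81  0.    1.13 -0.65]
tool shift [0.2456 0.0003 0.0793] turn z -2.18
```

View pics/c2.png

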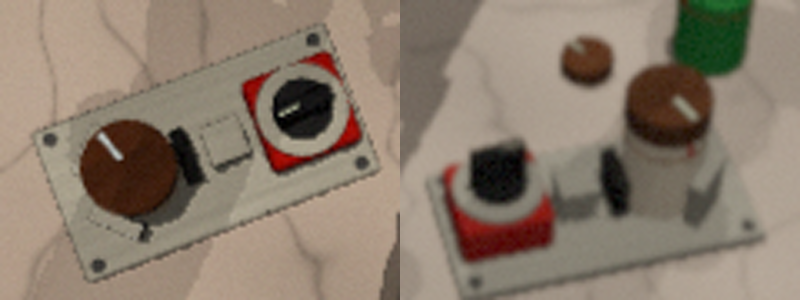

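The bar turned 77.8° to about 1.49 rad, so the knob is clamped. The jar was pushed about 3.7 mm onto the V-block, and the cap line is unchanged. Moving above the cap.

```bash
python3 -m handwheel '{"translation":[[0.03,0,0],[0.045,0,0],[0.045,0,0],[0.045,0,0],[0.045,0,0],[0.038,0,0],[0,0,0],[0,0,0.01]],"turn":[[0,0,0],[0,0,0],[0,0,0],[0,0,0],[0,0,0],[0,0,0],[0,0,0],[0,0,0]],"hand":[1,1,1,1,1,1,1,1]}' 20
python3 -c "
from h import *;goto(.507,.0943,.091,22)"
```

```text
time: 8.9
eef_pos: [0.5069, 0.0961, 0.1617]
orientation: [0.001, 0.558, 0.83, 0.001]
wrist_force: [0.7, -0.8, 0.6]
finger_gap: 0.0882
t 8.9 pos [0.5069 0.0961 0.1617] jaw 22.15 tilt [0.003  0.0002] gap 0.0882 F [ 0.7 -0.8  0.6] M [-0.05 -0.14 -0.04] q [ 0.14  0.02  2.02 -0.    1.09 -0.25]
tool shift [-0.0017 -0.0008  0.0707] turn z 0.15
```

```bash
python3 -m handwheel '{"translation":[[-0.001,0,0.02],[0,0,0.02],[0,0,0.016],[0,0,0.01],[0,0,0.004],[0,0,0],[0,0,0],[0,0,0],[0,0,0],[0,0,0]],"turn":[[0,0,0],[0,0,0],[0,0,0],[0,0,0],[0,0,0],[0,0,0],[0,0,0],[0,0,0],[0,0,0],[0,0,0]],"hand":[1,1,1,1,1,1,0.65,0.65,0.65,0.65]}' 5
python3 -c "
from h import *;goto(.507,.0943,.091,22)"
```

```text
time: 9.9
eef_pos: [0.5078, 0.0939, 0.0915]
orientation: [0.001, 0.56, 0.829, 0.001]
wrist_force: [-0.3, 0.8, 1.4]
finger_gap: 0.0648
t 9.9 pos [0.5078 0.0939 0.0915] jaw 21.94 tilt [0.0018 0.0003] gap 0.0648 F [-0.3  0.8  1.4] M [ 0.01 -0.12  0.01] q [ 0.13  0.11  2.08  0.    0.95 -0.25]
tool shift [ 0.0007 -0.0006  0.0005] turn z -0.06
```

```bash
python3 -m handwheel '{"translation":[[0,0,0],[0,0,0],[0,0,0],[0,0,0]],"turn":[[0,0,0],[0,0,0],[0,0,0],[0,0,0]],"hand":[0.5,0.5,0.3,0.3]}' 60
python3 -c "
from h import *;goto(.507,.0943,.091,22)"
```

```text
time: 10.3
eef_pos: [0.5079, 0.0939, 0.0915]
orientation: [0.001, 0.56, 0.829, 0.001]
wrist_force: [0.1, 1.7, 6.6]
finger_gap: 0.0638
t 10.3 pos [0.5079 0.0939 0.0915] jaw 21.94 tilt [0.0017 0.0004] gap 0.0638 F [0.1 1.7 6.6] M [ 0.11 -0.2   0.04] q [ 0.13  0.11  2.08  0.    0.95 -0.25]
tool shift [ 0.0007 -0.0007  0.0005] turn z -0.06
```

```bash
python3 -m handwheel '{"translation":[[0,0,-0.0002],[0,0,-0.0002],[0,0,-0.0002],[0,0,-0.0002],[0,0,0]],"turn":[[0,0,-5],[0,0,-5],[0,0,-5],[0,0,-5],[0,0,0]],"hand":[0.3,0.3,0.3,0.3,0.3]}' 60
python3 m.py c3
```

```text
time: 10.8
eef_pos: [0.5076, 0.0937, 0.0922]
orientation: [0.0, 0.406, 0.914, 0.0]
wrist_force: [-0.9, 0.4, 5.9]
finger_gap: 0.0636
top cap top nan ((0.0, 0.0), 0.0) 0
 bar ((0.5532130002975464, -0.02478824369609356), (0.01426538173109293, 0.04125376045703888), 25.62397575378418) 114
scene cap top 0.11760026477070479 ((0.5148377418518066, 0.08741188049316406), 0.046797532588243484) 306
 bar ((0.5554291009902954, -0.024294929578900337), (0.017111895605921745, 0.04045074060559273), 26.240100860595703) 98
t 10.9 pos [0.5076 0.0937 0.0922] jaw 41.95 tilt [ 0.0011 -0.    ] gap 0.0635 F [ 0.5 -0.8  6.1] M [ 0.15 -0.14  0.13] q [ 0.13  0.11  2.08 -0.    0.95 -0.6 ]
tool shift [-0.0015 -0.0009  0.0012] turn z 17.95
  return _methods._mean(a, axis=axis, dtype=dtype,
  ret = ret.dtype.type(ret / rcount)
```

View pics/c3.png

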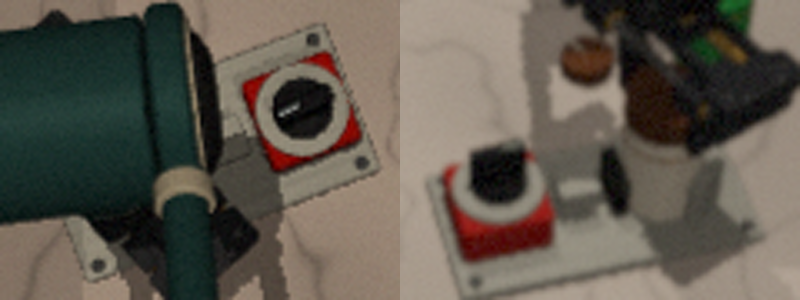

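The view shows the finger hiding the red mark, so I advance a little and read the torque while turning.

```bash
python3 -m handwheel '{"translation":[[0,0,-0.0001],[0,0,-0.0001]],"turn":[[0,0,-3],[0,0,-3]],"hand":[0.3,0.3]}' 60
cat > r.py <<'E'
from h import *
p,d,c=snap('scene');W=cloud(c,d);q=p.astype(int)
m=(q[...,0]>q[...,1]*1.8)&(q[...,0]>q[...,2]*1.8)&(q[...,0]>60)&(np.hypot(W[...,0]-.507,W[...,1]-.094)<.045)&(W[...,2]>.06)&(W[...,2]<.098)
v,u=np.nonzero(m)
for a,b in zip(u,v): 
    w=W[b,a];print(a,b,q[b,a],w.round(3),'az',np.degrees(np.arctan2(w[1]-.094,w[0]-.507)).round(0))
goto(.507,.0943,.091,85)
E
python3 r.py
```

```text
time: 11.1
eef_pos: [0.5075, 0.0936, 0.0924]
orientation: [0.0, 0.358, 0.934, 0.0]
wrist_force: [0.3, -2.0, 6.3]
finger_gap: 0.0635
t 11.15 pos [0.5075 0.0935 0.0925] jaw 48.17 tilt [ 0.0008 -0.0002] gap 0.0639 F [-0.3  0.3  6.5] M [ 0.03 -0.07  0.06] q [ 0.13  0.11  2.08 -0.    0.95 -0.71]
tool shift [0.0009 0.0002 0.0015] turn z -36.83
```

```bash
python3 -m handwheel '{"translation":[[0,0,-0.0002],[0,0,-0.0002]],"turn":[[0,0,-5],[0,0,-5]],"hand":[0.3,0.3]}' 60
python3 r.py; python3 - <<'E'
from h import *
p=np.load('scene.npz')['p'];a=cv2.imread('pics/scene0.png')
f=lambda i:cv2.resize(i[190:250,330:390],(400,400),interpolation=cv2.INTER_CUBIC)
cv2.imwrite('pics/c4.png',cv2.hconcat([f(a),f(p[:,:,::-1])]))
E
```

```text
time: 11.35
eef_pos: [0.5076, 0.0935, 0.0929]
orientation: [0.0, 0.275, 0.962, 0.0]
wrist_force: [-0.4, -0.6, 6.5]
finger_gap: 0.0635
t 11.4 pos [0.5076 0.0935 0.0929] jaw 58.34 tilt [ 0.0011 -0.0002] gap 0.0633 F [-1.  -1.1  6. ] M [ 0.04 -0.18  0.06] q [ 0.13  0.1   2.08 -0.    0.95 -0.88]
tool shift [0.001  0.0003 0.0019] turn z -26.66
```

View pics/c4.png

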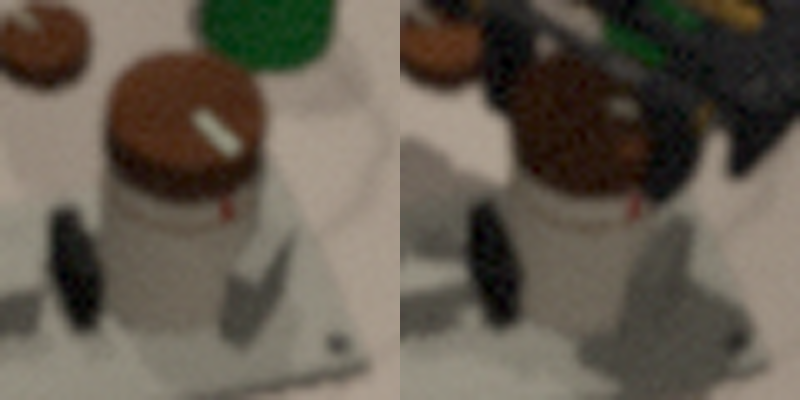

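The mark (right crop (634,205), left (227,207)) has stayed put apart from the roughly 3 mm clamp shift, while the cap line has turned. The jar is holding and the cap is unscrewing, so I continue.

```bash
python3 -m handwheel '{"translation":[[0,0,-0.0002],[0,0,-0.0002],[0,0,-0.0002],[0,0,-0.0002],[0,0,0],[0,0,0],[0,0,0]],"turn":[[0,0,-6],[0,0,-6],[0,0,-6],[0,0,-6],[0,0,0],[0,0,0],[0,0,0]],"hand":[0.3,0.3,0.3,0.3,0.3,0.3,0.3]}' 60
python3 - <<'E'
from h import *
c=optics.camera_params('scene')
a=world(c,364,221,1.)[0];o=np.array(c['xyz']);r=a-o
P=o+r*((.086-o[2])/r[2]);print('mark0',P,'az',np.degrees(np.arctan2(P[1]-.091,P[0]-.5085)))
p,d,_=snap('scene')
f=lambda i:cv2.resize(i[190:250,330:390],(500,500),interpolation=cv2.INTER_CUBIC)
cv2.imwrite('pics/c5.png',f(p[:,:,::-1]));goto(.507,.0943,.12,82)
E
```

```text
time: 12.1
eef_pos: [0.5081, 0.0938, 0.0939]
orientation: [0.001, 0.07, 0.998, 0.0]
wrist_force: [1.3, 1.2, 6.9]
finger_gap: 0.0636
mark0 [0.53433494 0.11145616 0.086     ] az 38.3722511451989
t 12.15 pos [0.508  0.0938 0.0938] jaw 81.93 tilt [0.0019 0.0002] gap 0.0636 F [ 0.2 -0.4  7.2] M [ 0.16 -0.25  0.05] q [ 0.13  0.1   2.08 -0.    0.96 -1.3 ]
tool shift [ 0.0011  0.0004 -0.0262] turn z -0.07
```

View pics/c5.png

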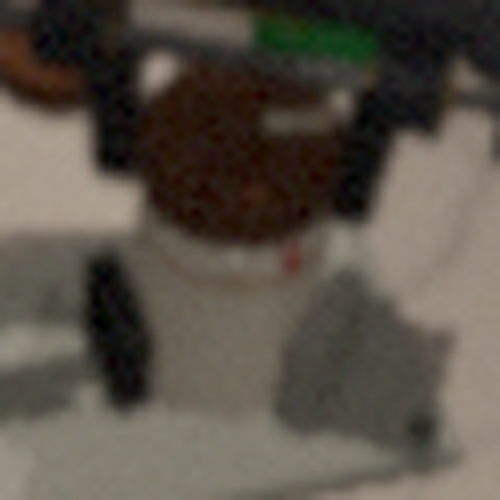

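```bash
python3 - <<'E'
from h import *
c=optics.camera_params('scene');o=np.array(c['xyz'])
for u,v in((265,122),(330,122),(290,258)):
    z=.119 if v<200 else .086
    r=world(c,330+u*60/500,190+v*60/500,1.)[0]-o;P=o+r*((z-o[2])/r[2]);print(P,np.degrees(np.arctan2(P[1]-.094,P[0]-.508)))
E
```

```text
[0.50778686 0.10182343 0.119     ] 91.56056391690234
[0.50530439 0.12198945 0.119     ] 95.50107163150898
[0.53393973 0.11352761 0.086     ] 36.972691545863256
```

The line is about 1.03 rad past the mark, so the cap is free and the mark has moved only about 2 mm. Lifting 45 mm, slowly at first.

```bash
python3 -m handwheel '{"translation":[[0,0,-0.001],[0,0,-0.002],[0,0,-0.005],[0,0,-0.008],[0,0,-0.01],[0,0,-0.01],[0,0,-0.006],[0,0,-0.003],[0,0,0],[0,0,0]],"turn":[[0,0,0],[0,0,0],[0,0,0],[0,0,0],[0,0,0],[0,0,0],[0,0,0],[0,0,0],[0,0,0],[0,0,0]],"hand":[0.3,0.3,0.3,0.3,0.3,0.3,0.3,0.3,0.3,0.3]}' 60
python3 -m handwheel '{"translation":[[0,0,0],[0,0,0],[0,0,0]],"turn":[[0,0,0],[0,0,0],[0,0,0]],"hand":[0.3,0.3,0.3]}' 60
python3 - <<'E'
from h import *
p,d,_=snap('scene')
cv2.imwrite('pics/c6.png',cv2.resize(p[160:260,280:400,::-1],(600,500),interpolation=cv2.INTER_CUBIC));goto(.507,.0943,.14,82);print(observe()['dq'].round(3))
E
```

```text
time: 13.15
eef_pos: [0.5068, 0.0936, 0.1378]
orientation: [-0.0, 0.07, 0.998, -0.0]
wrist_force: [0.2, 0.7, -0.9]
finger_gap: 0.0633
time: 13.45
eef_pos: [0.5068, 0.0937, 0.1375]
orientation: [-0.0, 0.07, 0.998, -0.0]
wrist_force: [-0.4, -0.3, -0.1]
finger_gap: 0.0638
t 13.5 pos [0.5069 0.0937 0.1376] jaw 81.93 tilt [-0.0005 -0.0001] gap 0.0636 F [-0.4  0.1 -0.9] M [ 0.07 -0.16 -0.04] q [ 0.13  0.05  2.05  0.    1.05 -1.3 ]
tool shift [ 0.      0.0006 -0.0024] turn z -0.07
[-0.    -0.002 -0.004 -0.001 -0.     0.   ]
```

View pics/c6.png

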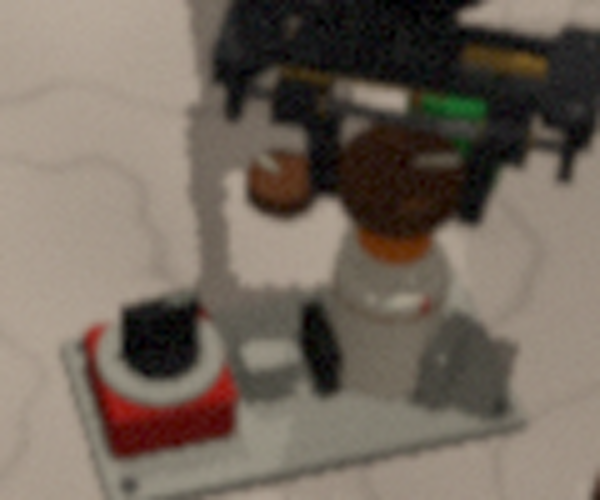

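The cap is level in the fingers at about (400,180), the orange seal is exposed at (395,245), and the jar with its mark at (425,305) and the knob are unmoved. The rim is about 127 mm above the jar's underside, so the gap is about 24 mm. Handing in.

```bash
python3 -c "
from h import *
print(arm.finish_job());goto(.507,.0937,.1376,82)"
```

```text
the job is handed in; nothing more can be done
None
the job is handed in; nothing more can be done
```

I clamped the jar, unscrewed the cap and handed the job in at about 13.5 s of the 48 s. The cap is held level and still over the jar; the hand-in gave no verdict.

- **Knob:** it turned 78° clockwise to about 1.49 rad. The torque rose to 0.68 N m at the end stop. When last measured, with the cap about 20° unscrewed, the knob's bar was still at that angle.
- **Cap:** it unscrewed about 60°, and its line measured about 1.03 rad past the red mark before I lifted it. It is held at 60 N with its rim about 127 mm above the jar's underside. That leaves about 24 mm of air above the seal disc.
- **Jar:** clamping pushed it 3 to 4 mm onto the V-block. Its mark stayed within about 4 mm of its start and did not turn.
- **Bystanders:** I did not measure the mug, canister and bowl again. No move went near them.
- **Odd reading:** the wrist torque while unscrewing (about 0.1 N m) was well below the stated 0.3 to 0.8 N m. I checked pictures of the mark and line partway: the cap was turning and the jar was not.

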